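Fetch the spirit level out of the half-opening drawer and hold it

TASK

Pull the bookshelf unit's drawer out as far as it goes - it opens only part way - and leave it open. Then take the spirit level out of it: it is longer than the gap, so tilt its front end up and draw it out diagonally from under the unit's top, without forcing it hard against the unit, and leave everything else where it lies. Finish still holding the level in the gripper, horizontal and still in the air, all of it at least 10 cm higher than the unit's top.

Things in the scene. Friction and masses are not known exactly. Their poses are not given: they have to be found in the camera images.
- unit: White drawer unit of the bookshelf, fixed: 300 wide, 390 deep, 150 high, one drawer. Origin: on its underside (on the 4 mm panel), 191 behind the front edge of its top, midway across; x points from the drawer front to the back, y across, z up. 15 mm top board: its front edge is at x = -191, its underside at z = 135, its upper face at z = 150. Opening below it is 270 wide.
- drawer (a joint): How far the drawer is out, in m: 0 shut, 0.200 at its stop (it goes no further). It slides along the unit's -x. Starts ajar 0.010 to 0.035, stays where it is left, about 3 N to move.
- drawer_handle (a point): Middle of the drawer's handle, a level steel bar 10 mm thick, 160 mm long along the unit's y, on two posts 64 mm either side of this point. Centre line 42 mm in front of the drawer front's face (37 mm clear behind the bar) and 34 mm below the unit's top. The point's axes are the unit's.
- drawer_front_top (a point): Middle of the top edge of the drawer front, a board 16 mm thick (8 either side of this point), 296 wide. The edge is 101 mm above the drawer's inner floor. Behind the front the drawer is open above: inside 342 long and 236 wide, sides 60 high, a 6 mm thick, 40 mm high divider runs front to back in the middle. With the drawer fully out there are 184 mm along x between the front's inner face and the unit's top board; the floor is 109 mm below that board's underside.
- level: Aluminium spirit level, a bar 300 long, 20 wide, 40 high, 0.16 to 0.25 kg, black end caps, a green vial in the middle of its top. It stands on its narrow edge in the left or right half of the drawer, lengthwise, its rear part under the unit's top. Origin: middle of its underside; x along it towards the rear, z up.
- level_front (a point): Underside of the level at its front end (the end at the drawer front), 150 mm from its middle.
- level_rear (a point): Underside of the level at its rear end, 150 mm from its middle.
- brace: Chrome corner brace, L of two 60 mm legs, 18 high, 4 thick, in the other half of the drawer; rides along with it. Stays in the drawer. Origin under its middle.
- peg_pot: Wooden pot of shelf pegs, 68 mm across, about 75 high, on the back half of the unit's top. Not to be moved.
- chuck_key: Steel drill chuck key, T shape, 90 long, 76 over the cross bar, 16 high, on the panel. Not to be moved.
- red_box: Red plastic box with a snap-shut lid, 122 by 87 by 45, on the panel. Not to be moved.
- depth_gauge: Depth gauge with a turning knob, 150 mm rod through an 80 mm foot, 40 high, on the panel. Not to be moved.
- screwdriver: Screwdriver, 200 long, lying on the panel. Not to be moved.
- tape_roll: Roll of tape, 100 across, 25 high, lying beside the pot on the back half of the unit's top. Not to be moved.

How it is judged:
On the way, in this order (a step that is already met when the one before it is completed fails the run):
1. the drawer is pulled out to its stop (over 180 of 200 mm) (value of joint drawer above 0.18 m), for 0.1 s.
2. the level is tilted front end up (8 degrees or more) with its rear end still under the unit's top (angle between level's own x axis and vertical above 1.71 rad and x of level_rear in the frame of unit above -0.185 m), for 0.1 s.
At the end, for the whole second after the job is handed in: The level is held in the fingers, touching nothing of the unit, both ends at least 85 mm above the unit's top, upright and horizontal within 10 degrees along its length, still (under 30 mm/s); the drawer is out by over 150 mm with the brace still in it (z of each of level_front, level_rear in the frame of unit above 0.235 m and angle between level's own x axis and vertical between 1.39 and 1.75 rad and angle between level's own z axis and vertical below 0.3 rad and contact force between level and the fingers above 1 N and contact force between level and unit below 0.1 N and linear speed of level below 0.03 m/s and value of joint drawer above 0.15 m and height (world z) of brace below 0.08 m and x of brace in the frame of drawer_handle between 0.05 and 0.38 m); the arm keeps its last pose, push and grip.
It fails at once if another thing on the panel or on the unit is moved by over 30 mm (distance of any of peg_pot, chuck_key, red_box, depth_gauge, screwdriver, tape_roll from where it was at the start of the episode above 0.03 m).
It fails at once if the level is forced against the unit (over 40 N) (contact force between level and unit above 40 N).
It also fails if it takes over 58 s, if anything falls off the work surface, if the arm or the gripper's body presses on something with over 40 N, if the wrist force passes 120 N, or if a joint passes its speed limit or range.

ROBOT

A 7-joint arm with a two-finger parallel gripper is mounted at the origin on the work surface. World frame = base frame: x ahead of the robot, y to its left, z up, the work surface at z = 0. Lengths are in m, angles in rad, forces in N, time in s.
With the tool pointing down it reaches from about 0.4 to 0.875 m from the base axis. Payload 19.3 kg.
Tool frame: the origin (TCP) lies on the centre line of the jaws, within the pads' length; the fingertips stand 8 mm ahead of it and the grasp point (between the pads) lies 11 mm behind it; z points along the fingers, y is the line along which they close (so a half turn about z gives the same grasp; the last joint's range is limited). The gripper opens to 85 mm and grips with 20 to 120 N. Pads are 22 mm wide; open, the fingers measure 114 mm over their backs; the gripper's body (76 mm by 85 mm) begins 54 mm behind the grasp point. The pads swing forward as they close: fully open they stand 13 mm farther back than shut.
Start: joints at [1.181, 0.521, -0.036, 1.599, 0.021, 1.021, -0.113], TCP at [0.196, -0.593, 0.239] pointing down, gripper open.
Joint ranges: [-2.91, 2.91], [-0.3, 2.13], [-1.5, 1.42], [0.17, 2.43], [-1.26, 4.41], [0.16, 1.93], [-2.52, 2.52]. Speed limits (rad/s): [1.89, 1.89, 2.39, 2.39, 3.01, 3.01, 3.01].

INTERFACE

Orientations are given as [roll, pitch, yaw] about the fixed x, y, z axes, in that order (R = Rz(yaw) Ry(pitch) Rx(roll)).
In Python, from workcell import status, grab_frame, camera_params, bot, search_frame, silhouettes gives the robot as it stands.
- The arm moves only by the shell command python3 -m creep 'ROWS' [FORCE]. ROWS is JSON, a list of rows, each a list of 5 numbers: the shift along the tool's x, y, z in units of 60 mm (1.0 is 60 mm), then the turn about the tool's z in units of 8 degrees (1.0 is 8 degrees), then the opening, from 0 (shut) to 1 (fully open). In form: [[x, y, z, twist, hand], ...]. A call has 1 to 5 rows; each row is the pose to reach, as a shift and turn from the pose commanded when the call began, along the tool's axes at that moment; what a row does not reach only later rows make up. A row lasts 1/8 s, in which the tool goes at most 62.5 mm and 10.7 degrees, less where a joint would pass 70% of its speed; a pose out of reach is approached as far as the arm can. A call with a gripper value outside its range is refused whole. The fingers move at their own pace and stop on an object; FORCE is the grip in N (left out, the last holds). Time passes only in rows, so rows that repeat a pose let the fingers close. It gives the time, the measured TCP pose, the force, the opening and the grip force at its end, in the units of the state.
- status.observe(): the state, without advancing time (a new reading comes with each control period).
- grab_frame(name): name is "side" or "top"; returns the picture (400x640x3 uint8, blue, green, red); there is no depth.
- camera_params(name): a dict with "K" (3x3 intrinsics, pixels), "rvec" (rotation vector, rad) and "tvec" (3), from world to camera coordinates, as OpenCV has them. Camera axes: x right, y down, z forward; pixel columns grow to the right and rows downward; lengths in m; the calibration is good to about 2 mm. A picture is of the moment at which its call begins. camera_params takes no time and is no camera call.
- bot.job_done(): hands the job in; it is judged then, once.
Trained networks look in the newest picture that a camera, given by its name, has taken for a name from the list of things; names that differ only in an ending like _2 or _b are one class to them, and where a whole thing is asked for, a point or a joint stands for the part that bears it (a point fixed in the world has none). Each returns a list of dicts, best first, with "p" (0 to 1); they miss things now and then, are a little off and sometimes report something else, mostly with a low value. They report only what shows in the picture. A call takes as long as a camera call.
- search_frame(camera, name): "extent" ([left, top, right, bottom] as shares, 0 to 1, of the picture: columns of its width, rows of its height, round what is visible of it).
- silhouettes(camera, name): "mask" (400x640 bool, what is visible of it) and "extent" ([left, top, right, bottom] as shares, 0 to 1, of the picture: columns of its width, rows of its height, round what is visible of it).
The state is a dict: "clock": time; "qpos": joint angles; "qd": joint speeds; "joint_efforts": joint torques, N m; "position": TCP position; "tool_rot": TCP orientation; "force": force on the tool from outside, world axes, zero at the start; "moment": the same for the moment, N m; "grip_width": finger opening in m; "finger_force": force on a finger pad.
Only numpy, scipy, OpenCV 4.12 (cv2) and the standard library are available. Lean on these libraries where they do the work, as an engineer would, in place of code of your own. Each camera call takes 0.05 s, during which the arm holds its last target. There are 200 camera calls.

## Working session

There is one attempt and no reset: what is moved stays moved. The work goes in short steps, Python scripts to look and compute and a shell command to move; the robot and the scene stay as the last step left them, time stands still between calls to the robot, and variables do not carry over. Pictures are saved under pics/ and viewed, at most 10 in all, crops included, and the job is handed in when it is done.

```bash
mkdir -p pics; ls
python3 - <<'E'
from workcell import *
import cv2
s=status.observe(); print({k:s[k] for k in('clock','position','tool_rot','grip_width')})
for c in('side','top'):
    cv2.imwrite(f'pics/{c}0.png',grab_frame(c)); p=camera_params(c); print(c,p)
    for n in('unit','drawer_handle','drawer_front_top','level','brace'):
        r=search_frame(c,n); print(n,[(round(d['p'],2),[round(e*k) for e,k in zip(d['extent'],(640,400,640,400))]) for d in r[:2]])
E
```

```text
pics
{'clock': 0.0, 'position': array([ 0.19631382, -0.59303359,  0.23873534]), 'tool_rot': array([-3.14048581e+00,  1.12260498e-04,  3.19715992e-01]), 'grip_width': 0.08559302887032386}
side {'K': array([[478.37217609,   0.        , 319.44643073],
       [  0.        , 478.37217609, 208.68670078],
       [  0.        ,   0.        ,   1.        ]]), 'rvec': array([ 0.53556148, -2.89613453,  0.82268028]), 'tvec': array([0.45634987, 0.19323676, 1.63405511])}
unit [(0.68, [204, 172, 348, 321])]
drawer_handle [(0.72, [294, 169, 348, 227])]
drawer_front_top [(0.68, [295, 171, 349, 226])]
level []
brace []
top {'K': array([[451.62761652,   0.        , 320.7127465 ],
       [  0.        , 451.62761652, 194.7247479 ],
       [  0.        ,   0.        ,   1.        ]]), 'rvec': array([ 2.18690459, -2.18380221,  0.07421636]), 'tvec': array([0.01285966, 0.50793901, 1.35977804])}
unit [(0.85, [186, 109, 356, 235])]
drawer_handle [(0.58, [326, 133, 359, 231])]
drawer_front_top [(0.6, [329, 127, 358, 231])]
level []
brace []
```

Run:
```python
import cv2,numpy as np
a=cv2.imread('pics/side0.png');b=cv2.imread('pics/top0.png')
cv2.imwrite('pics/c0.png',np.hstack([cv2.resize(a[120:340,180:400],(400,400),interpolation=2),cv2.resize(b[70:270,170:370],(400,400),interpolation=2)]))
```

```text
(no output)
```

View pics/top0.png

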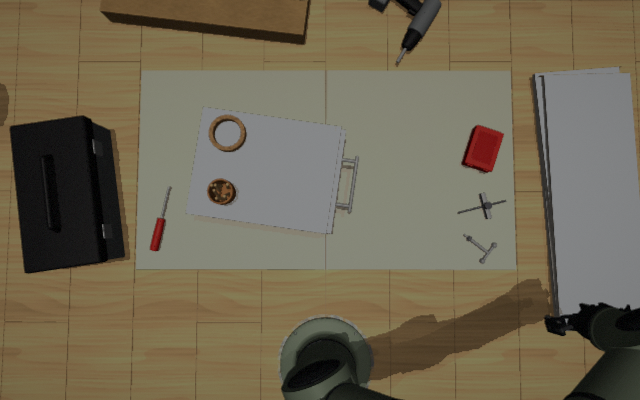

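View pics/c0.png

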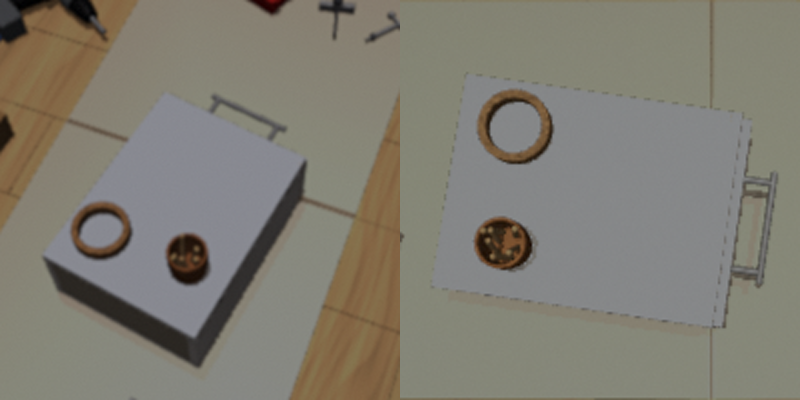

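The top view (640x400) shows the unit's top with corners at about (203,106), (341,126), (332,233) and (187,214). The front faces image right (world -y), and the handle bar runs from (357,157) to (350,212). Next I work these out metrically.

```bash
cat > h.py <<'E'
import numpy as np,cv2,json
from workcell import *
def ray(cam,uv,z):
    p=camera_params(cam);R=cv2.Rodrigues(np.array(p['rvec']))[0];t=np.array(p['tvec']).ravel()
    uv=np.atleast_2d(np.array(uv,float))
    d=np.c_[uv,np.ones(len(uv))]@np.linalg.inv(p['K']).T@R; c=-R.T@t
    return c+d*((z-c[2])/d[:,2])[:,None]
def proj(cam,P):
    p=camera_params(cam); return cv2.projectPoints(np.atleast_2d(np.array(P,float)),np.array(p['rvec']),np.array(p['tvec']),p['K'],None)[0][:,0]
def axes():
    from scipy.spatial.transform import Rotation as Ro
    s=status.observe(); return np.array(s['position']),Ro.from_euler('xyz',s['tool_rot']).as_matrix(),s
def go(target,yaw=None):
    "shift in row units and turn to bring tool y along direction yaw (mod pi)"
    p,R,s=axes(); d=R.T@(np.array(target)-p)/0.06; tw=None
    if yaw is not None:
        v=R.T@[np.cos(yaw),np.sin(yaw),0]; a=np.arctan2(v[1],v[0])-np.pi/2
        tw=(np.degrees((a+np.pi/2)%np.pi-np.pi/2))/8
    print('shift',d.round(2),'twist',tw,'q7',s['qpos'][6].round(2),'pos',p.round(3),'clk',s['clock'])
E
python3 - <<'E'
from h import *
C=ray('top',[(203,106.5),(341,126),(332,233),(187,214)],.154); print(C.round(3))
H=ray('top',[(357,157),(350,212)],.120); print(H.round(3),np.linalg.norm(H[0]-H[1]))
H2=ray('side',[(180+212/400*220,120+97*.55),(180+285/400*220,120+128*.55)],.120); print('side',H2.round(3))
S=ray('side',[(180+165*.55,120+93*.55),(180+304*.55,120+160*.55),(180+197*.55,120+340*.55),(180+45*.55,120+258*.55)],.154);print(S.round(3))
for n in('chuck_key','depth_gauge'): pass
h=H.mean(0); d=H[0]-H[1]; yaw=np.arctan2(d[1],d[0])+np.pi/2; print('unit x yaw',yaw)
print(C[0]-C[1],C[3]-C[2],C[0]-C[3],C[1]-C[2])
go(h,yaw)
E
```

```text
[[ 0.744  0.342  0.154]
 [ 0.69  -0.043  0.154]
 [ 0.394 -0.018  0.154]
 [ 0.445  0.38   0.154]]
[[ 0.608 -0.089  0.12 ]
 [ 0.452 -0.069  0.12 ]] 0.15744864145864648
side [[ 0.607 -0.084  0.12 ]
 [ 0.452 -0.068  0.12 ]]
[[ 0.683 -0.038  0.154]
 [ 0.391  0.007  0.154]
 [ 0.44   0.388  0.154]
 [ 0.733  0.347  0.154]]
unit x yaw 1.4412321082593698
[0.05460445 0.38437427 0.        ] [0.05129301 0.3973178  0.        ] [ 0.29940174 -0.03800845  0.        ] [ 0.2960903  -0.02506492  0.        ]
shift [ 7.97 -6.38  1.99] twist 3.2180164863476604 q7 -0.11 pos [ 0.196 -0.593  0.239] clk 0.6
```

```bash
python3 -m creep '[[0.8,-0.6,0,0.8,0.6],[1.6,-1.2,0,1.6,0.5],[2.4,-1.8,0,2.4,0.45],[3.2,-2.5,0,3.2,0.45],[4,-3.2,0,3.22,0.45]]' 40; python3 -c "
from h import *
go([.530,-.078,.2],1.441)"
```

```text
clock: 1.23
position: [0.3635, -0.336, 0.2395]
tool_rot: [3.141, -0.0, -0.132]
force: [2.3, -1.4, 0.5]
grip_width: 0.0384
finger_force: 0.0
shift [ 2.19 -4.63  0.66] twist -0.01348786605118773 q7 -1.08 pos [ 0.364 -0.336  0.239] clk 1.225
```

```bash
python3 -m creep '[[0.43,-0.92,0,0,0.45],[0.87,-1.85,0.2,0,0.45],[1.3,-2.8,0.4,0,0.45],[1.75,-3.7,0.6,0,0.45],[2.19,-4.63,0.66,0,0.45]]'; python3 -c "
from h import *
import cv2
f=grab_frame('top');g=grab_frame('side')
cv2.imwrite('pics/c1.png',np.hstack([cv2.resize(f[120:270,270:420],(400,400)),cv2.resize(g[130:260,260:390],(400,400))]))
go([.530,-.078,.115],1.441)"
```

```text
clock: 1.85
position: [0.5296, -0.0777, 0.1992]
tool_rot: [3.141, 0.0, -0.13]
force: [1.2, -0.6, 0.6]
grip_width: 0.0386
finger_force: 0.0
shift [-0.02  0.1   1.4 ] twist 0.05672247211041032 q7 -1.73 pos [ 0.532 -0.073  0.199] clk 1.95
```

View pics/c1.png

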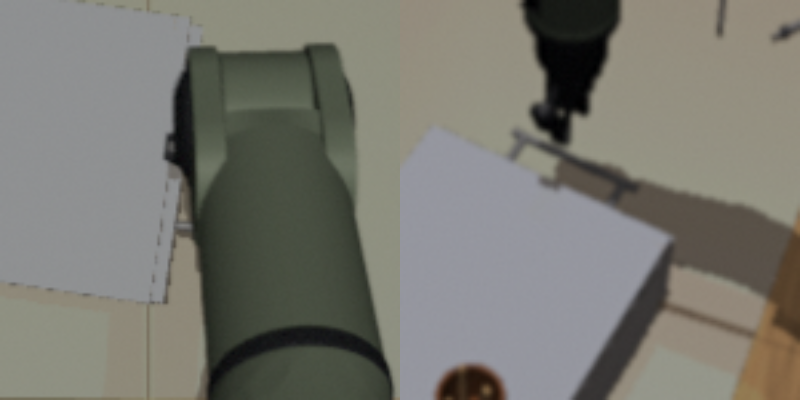

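The fingers sit above the bar, one on each side of it. I'll descend, close, and check the result.

```bash
python3 -m creep '[[0,0,0.5,0,0.45],[0,0,1,0,0.45],[0,0,1.4,0,0.45],[0,0,1.4,0,0.1],[0,0,1.4,0,0]]' 60; python3 -m creep '[[0,0,0,0,0],[0,0,0,0,0]]';python3 -c "
from h import *
go([.530+.2*-.129,-.078-.2*.9916,.115],1.441)"
```

```text
clock: 2.58
position: [0.5289, -0.0793, 0.1163]
tool_rot: [-3.141, 0.0, -0.13]
force: [1.1, 1.5, -13.7]
grip_width: 0.0074
finger_force: 58.2
clock: 2.82
position: [0.5289, -0.0793, 0.1163]
tool_rot: [-3.141, -0.0, -0.13]
force: [-2.4, 2.0, -1.8]
grip_width: 0.0081
finger_force: 59.2
shift [0.02 3.31 0.02] twist -0.0010228558185601266 q7 -1.75 pos [ 0.529 -0.079  0.116] clk 2.825
```

```bash
python3 -m creep '[[0,0.5,0,0,0],[0,1.1,0,0,0],[0,1.7,0,0,0],[0,2.3,0,0,0],[0,2.65,0,0,0]]'; python3 -m creep '[[0,0.06,0,0,0],[0,0.12,0,0,0]]';python3 -m creep '[[0,0.06,0,0,0],[0,0.12,0,0,0]]'
```

```text
clock: 3.45
position: [0.506, -0.2389, 0.1162]
tool_rot: [3.141, 0.003, -0.132]
force: [-14.7, 6.0, 12.0]
grip_width: 0.0076
finger_force: 61.3
clock: 3.7
position: [0.5052, -0.2445, 0.1161]
tool_rot: [-3.142, 0.004, -0.131]
force: [-17.1, 5.8, 12.0]
grip_width: 0.0073
finger_force: 61.5
clock: 3.95
position: [0.5043, -0.2514, 0.1162]
tool_rot: [-3.141, 0.004, -0.131]
force: [-16.0, 4.9, 11.8]
grip_width: 0.0076
finger_force: 61.5
```

```bash
python3 -m creep '[[-0.05,0.08,0,0,0],[-0.05,0.16,0,0,0]]'; python3 -m creep '[[0,0.08,0,0,0],[0,0.12,0,0,0],[0,0.12,0,0,0]]'
```

```text
clock: 4.2
position: [0.5028, -0.2606, 0.1163]
tool_rot: [3.142, -0.002, -0.13]
force: [1.0, 2.4, -1.4]
grip_width: 0.0073
finger_force: 59.8
clock: 4.58
position: [0.5027, -0.2611, 0.1161]
tool_rot: [-3.134, 0.001, -0.125]
force: [0.2, 41.2, 15.3]
grip_width: 0.0074
finger_force: 62.6
```

```bash
python3 -m creep '[[0,-0.12,0,0,0.3],[0,-0.12,0,0,0.45],[0,-0.12,0,0,0.45],[0,-0.12,-0.7,0,0.45],[0,-0.12,-1.5,0,0.45]]'; python3 -m creep '[[0,0.9,-0.5,0,0.45],[0,1.8,-0.8,0,0.5],[0,2.7,-1,0,0.5],[0,3.3,-1,0,0.5]]'
python3 - <<'E'
from h import *
for c in('side','top'):
    f=grab_frame(c); cv2.imwrite(f'pics/{c}2.png',f)
    for n in('level','brace','drawer_front_top','unit'):
        r=silhouettes(c,n); print(c,n,[(round(d['p'],2),[round(e*k) for e,k in zip(d['extent'],(640,400,640,400))],d['mask'].sum()) for d in r[:2]])
        if n=='level' and r: np.save(f'{c}_lvl.npy',r[0]['mask'])
a=cv2.imread('pics/side2.png');b=cv2.imread('pics/top2.png')
cv2.imwrite('pics/c2.png',np.hstack([cv2.resize(a[100:300,240:440],(400,400),interpolation=2),cv2.resize(b[90:290,270:470],(400,400),interpolation=2)]))
E
```

```text
clock: 5.2
position: [0.5017, -0.261, 0.2064]
tool_rot: [-3.141, 0.001, -0.131]
force: [0.6, 0.6, -0.1]
grip_width: 0.0385
finger_force: 0.0
clock: 5.7
position: [0.4753, -0.4603, 0.2668]
tool_rot: [3.14, -0.001, -0.133]
force: [-0.4, 0.8, 0.2]
grip_width: 0.0424
finger_force: 0.0
side level []
side brace []
side drawer_front_top [(0.79, [285, 135, 375, 211], np.int64(3418))]
side unit [(0.92, [206, 140, 372, 323], np.int64(14756)), (0.45, [222, 231, 250, 262], np.int64(518))]
top level [(0.59, [331, 199, 387, 216], np.int64(414))]
top brace [(0.61, [344, 154, 354, 163], np.int64(24))]
top drawer_front_top [(0.91, [327, 137, 424, 242], np.int64(6435))]
top unit [(0.91, [188, 108, 420, 241], np.int64(20280)), (0.64, [152, 216, 163, 250], np.int64(253))]
```

View pics/c2.png

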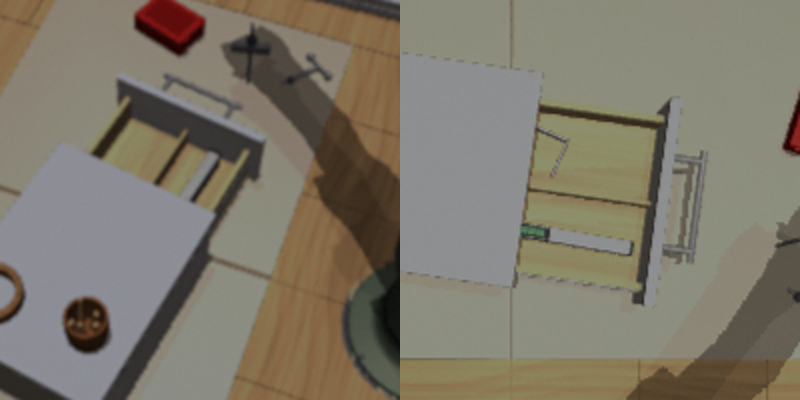

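The right-hand (top) view shows the drawer fully out. The level lies in its lower half, from the vial at about (340,206) to the front end at about (386,213), with the brace in the other half.

Run:
```python
from h import *
m=np.load('top_lvl.npy'); v,u=np.nonzero(m)
P=ray('top',np.c_[u,v],.070)[:,:2]; c=P.mean(0); w=np.linalg.svd(P-c,full_matrices=False)[2][0]; w*=np.sign(w[1])
print('centroid',c,'yaw',np.arctan2(w[1],w[0]),'range',np.percentile((P-c)@w,[0,2,98,100]))
print('hand pts',ray('top',[(386,213.5),(344.5,206.7),(331,204.5)],.070).round(3))
ux=np.array([np.cos(1.43),np.sin(1.43)]); uy=np.array([-ux[1],ux[0]])
h=np.array([.5027,-.2611]); inner=h+.058*ux
for q in [c,c+w*np.percentile((P-c)@w,0),ray('top',[(386,213.5)],.07)[0,:2]]: d=q-inner; print("x'",d@ux,'y',d@uy)
print('board edge pts x\'',[(q[:2]-inner)@ux for q in ray('top',[(341,126),(332,233)],.154)])
g=c+w*np.percentile((P-c)@w,0)
```

```text
centroid [ 0.46240691 -0.09294225] yaw 1.4064021892342626 range [-0.08335021 -0.07898478  0.07655576  0.08052837]
hand pts [[ 0.449 -0.178  0.07 ]
 [ 0.469 -0.056  0.07 ]
 [ 0.476 -0.017  0.07 ]]
x' 0.10283935883529809 y 0.06349222227039358
x' 0.019512355692254797 y 0.06545892219245054
x' 0.017284035699301266 y 0.06440324629879325
board edge pts x' [np.float64(0.18451513901268554), np.float64(0.1677812016555167)]
```

```bash
python3 -c "
from h import *
print(status.observe()['qpos'].round(2))
go([.4635,-.086,.2],1.406+np.pi/2)"; python3 -m creep '[[0,0,0,-1.2,0.5]]'; python3 -c "
from h import *
print(status.observe()['qpos'].round(2))
go([.4635,-.086,.2],1.406+np.pi/2)"
```

```text
[ 0.72  0.56 -0.08  1.47  0.05  1.12 -1.06]
shift [-1.02 -6.09  1.1 ] twist -10.992359645974204 q7 -1.06 pos [ 0.477 -0.456  0.266] clk 6.2
clock: 6.32
position: [0.4769, -0.4562, 0.2659]
tool_rot: [3.141, 0.0, 0.041]
force: [0.5, -0.7, 0.2]
grip_width: 0.0425
finger_force: 0.0
[ 0.75  0.56 -0.12  1.47  0.07  1.12 -0.91]
shift [ 0.03 -6.17  1.1 ] twist -9.773758573349735 q7 -0.91 pos [ 0.477 -0.456  0.266] clk 6.325
```

```bash
python3 -m creep '[[0,-0.8,0,-1.2,0.5],[0,-1.6,0,-2.4,0.5],[0,-2.4,0,-3.6,0.5],[0,-3.2,0,-4.8,0.5],[0,-4,0,-6,0.5]]'; python3 -c "
from h import *
go([.4635,-.086,.2],1.406+np.pi/2)"
```

```text
clock: 6.95
position: [0.4674, -0.2151, 0.266]
tool_rot: [3.141, 0.0, 0.882]
force: [0.2, 0.9, 0.8]
grip_width: 0.0427
finger_force: 0.0
shift [ 1.62 -1.42  1.1 ] twist -3.756123218234404 q7 -0.52 pos [ 0.467 -0.215  0.266] clk 6.95
```

```bash
python3 -m creep '[[0.5,-0.4,0,-1.2,0.5],[1,-0.9,0.3,-2.4,0.5],[1.62,-1.42,0.7,-3.76,0.5],[1.62,-1.42,1,-3.76,0.5],[1.62,-1.42,1,-3.76,0.5]]'
python3 - <<'E'
from h import *
f=grab_frame('top');g=grab_frame('side')
cv2.imwrite('pics/c3.png',np.hstack([cv2.resize(g[110:230,280:400],(400,400)),cv2.resize(f[140:260,300:420],(400,400))]))
go([.4635,-.086,.045],1.406+np.pi/2)
E
```

```text
clock: 7.58
position: [0.4639, -0.0873, 0.2052]
tool_rot: [-3.14, 0.0, 1.401]
force: [0.0, -0.2, 0.2]
grip_width: 0.0427
finger_force: 0.0
shift [ 0.03 -0.03  2.69] twist -0.04467801410530461 q7 -0.35 pos [ 0.465 -0.088  0.206] clk 7.675
```

View pics/c3.png

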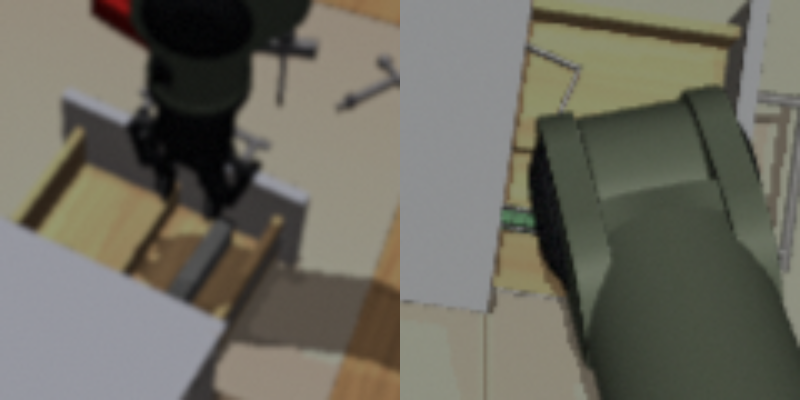

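The fingers straddle the level, so I'll descend in two stages.

```bash
python3 -m creep '[[0,0,0.7,0,0.5],[0,0,1.4,0,0.5],[0,0,2.1,0,0.5],[0,0,2.1,0,0.5]]';  python3 -m creep '[[0,0,0.3,0,0.5],[0,0,0.57,0,0.5],[0,0,0.57,0,0.2],[0,0,0.57,0,0],[0,0,0.57,0,0]]' 30
```

```text
clock: 8.18
position: [0.4635, -0.0879, 0.0786]
tool_rot: [-3.138, 0.0, 1.4]
force: [-0.8, 0.3, 1.0]
grip_width: 0.0428
finger_force: 0.0
clock: 8.8
position: [0.4647, -0.0878, 0.0461]
tool_rot: [3.141, 0.0, 1.4]
force: [-0.5, 0.1, -1.5]
grip_width: 0.0195
finger_force: 29.5
```

```bash
python3 -m creep '[[0,0,-0.3,0,0],[0,0,-0.6,0,0],[0,0,-0.9,0,0],[0,0,-1.05,0,0],[0,0,-1.05,0,0]]' 30; python3 -m creep '[[0,0,-0.1,0,0],[0,0,-0.2,0,0],[0,0,-0.3,0,0]]';python3 -c "
from h import *
s=status.observe();print(s['force'],s['moment'])"
```

```text
clock: 9.43
position: [0.4647, -0.0879, 0.1089]
tool_rot: [3.141, 0.0, 1.4]
force: [-0.3, -0.3, -2.6]
grip_width: 0.0196
finger_force: 29.7
clock: 9.8
position: [0.464, -0.0879, 0.1266]
tool_rot: [-3.141, 0.0, 1.4]
force: [-2.7, -1.9, -5.5]
grip_width: 0.0197
finger_force: 29.9
[-2.71358146 -1.93478176 -5.50947629] [-0.64566735  0.41353431  0.11031407]
```

```bash
python3 -m creep '[[0,0,-0.1,0,0],[0,0,-0.2,0,0],[0,0,-0.3,0,0],[0,0,-0.3,0,0]]'
python3 - <<'E'
from h import *
s=status.observe();print(s['force'],s['moment'])
f=grab_frame('top');g=grab_frame('side')
cv2.imwrite('pics/c4.png',np.hstack([cv2.resize(g[90:230,270:410],(400,400)),cv2.resize(f[140:260,300:420],(400,400))]))
E
```

```text
clock: 10.3
position: [0.4648, -0.0878, 0.145]
tool_rot: [3.14, -0.0, 1.4]
force: [0.6, -0.6, -1.9]
grip_width: 0.0197
finger_force: 30.3
[ 0.60823199 -0.6239643  -1.93312046] [-0.1349221   0.00590482  0.02783834]
```

View pics/c4.png

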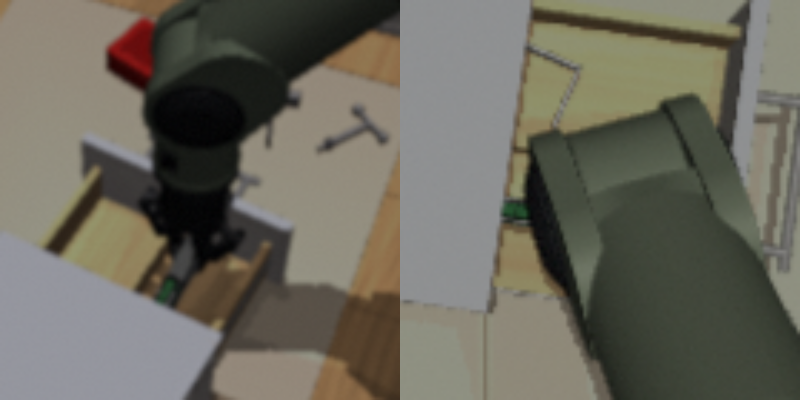

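Run:
```python
from h import *
for z in(.07,.09,.11,.13): print(z,proj('side',[.474,-.031,z]).round(1),proj('top',[.474,-.031,z]).round(1))
for n in('level',):
  for c in('side','top'):
    grab_frame(c)
    for d in silhouettes(c,n)[:1]:
        v,u=np.nonzero(d['mask']);print(c,d['p'],len(u),[(u[i],v[i]) for i in(u.argmin(),u.argmax(),v.argmin(),v.argmax())])
```

```text
0.07 [[326.6 204.6]] [[335.9 205.1]]
0.09 [[326.8 201.5]] [[336.1 204.7]]
0.11 [[326.9 198.4]] [[336.3 204.4]]
0.13 [[327.1 195.2]] [[336.6 204.1]]
side 0.75 186 [(np.int64(324), np.int64(192)), (np.int64(351), np.int64(159)), (np.int64(350), np.int64(159)), (np.int64(327), np.int64(196))]
```

The level is tilted front end up by about 25°, with its top passing just under the board edge. I'll firm the grip and draw it out along its own axis.

```bash
python3 -m creep '[[0,0,0,0,0],[-0.3,0,-0.12,0,0],[-0.7,0,-0.3,0,0],[-1.1,0,-0.5,0,0],[-1.1,0,-0.5,0,0]]' 70; python3 -m creep '[[-0.4,0,-0.2,0,0],[-0.9,0,-0.45,0,0],[-1.4,0,-0.7,0,0],[-1.9,0,-1,0,0],[-1.9,0,-1,0,0]]'
python3 - <<'E'
from h import *
f=grab_frame('top');g=grab_frame('side')
cv2.imwrite('pics/c5.png',np.hstack([cv2.resize(g[70:230,270:430],(400,400)),cv2.resize(f[120:280,300:460],(400,400))]))
go([0.5,0,.3])
E
```

```text
clock: 11.22
position: [0.4528, -0.1549, 0.1749]
tool_rot: [3.141, 0.001, 1.398]
force: [-0.3, -3.1, -4.1]
grip_width: 0.0189
finger_force: 71.6
clock: 11.85
position: [0.4338, -0.267, 0.2352]
tool_rot: [3.14, 0.001, 1.397]
force: [-0.2, 0.9, -2.8]
grip_width: 0.019
finger_force: 72.1
shift [ 4.53  0.34 -1.09] twist None q7 0.05 pos [ 0.434 -0.265  0.234] clk 11.95
```

View pics/c5.png

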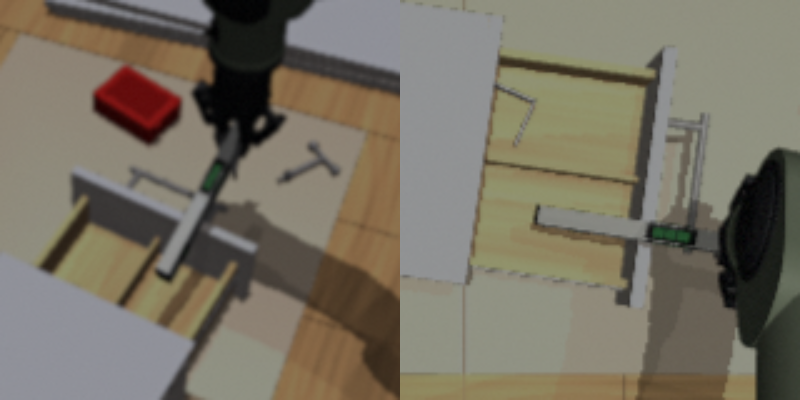

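The level is clear of the board edge. I'll raise it and carry the rear end over the front part of the unit's top. There I can press it level gently with a light grip.

```bash
python3 -m creep '[[0,0,-0.5,0,0],[0,0,-1.1,0,0],[0,0,-1.6,0,0],[0.5,0,-1.8,0,0],[1.2,0,-1.8,0,0]]' 70; python3 -m creep '[[0.6,0,0,0,0],[1.2,0,0,0,0],[1.8,0,0,0,0],[2.4,0,0,0,0],[2.4,0,0,0,0]]'
python3 - <<'E'
from h import *
f=grab_frame('top');g=grab_frame('side')
cv2.imwrite('pics/c6.png',np.hstack([cv2.resize(g[70:310,190:430],(400,400)),cv2.resize(f[90:290,200:400],(400,400))]))
go([0.464,-.052,.169])
E
```

```text
clock: 12.58
position: [0.4464, -0.1928, 0.3427]
tool_rot: [3.141, 0.0, 1.4]
force: [1.0, 0.2, -1.9]
grip_width: 0.0191
finger_force: 72.2
clock: 13.2
position: [0.4705, -0.0486, 0.3421]
tool_rot: [-3.141, -0.001, 1.406]
force: [0.1, -0.7, -2.2]
grip_width: 0.0191
finger_force: 72.1
shift [-0.02 -0.1   2.88] twist None q7 -0.33 pos [ 0.47  -0.052  0.342] clk 13.3
```

View pics/c6.png

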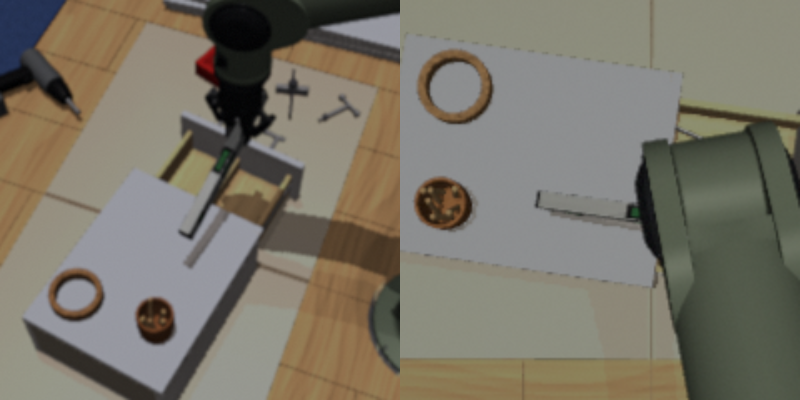

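The rear end is over the front half of the top, well clear of the pot. Next I lower it.

```bash
python3 -m creep '[[0,0,0.5,0,0],[0,0,1,0,0],[0,0,1.15,0,0],[0,0,1.15,0,0]]' 30; python3 -m creep '[[0,0,0.15,0,0],[0,0,0.3,0,0],[0,0,0.45,0,0],[0,0,0.6,0,0]]';python3 -m creep '[[0,0,0.15,0,0],[0,0,0.3,0,0],[0,0,0.45,0,0],[0,0,0.6,0,0]]'
```

```text
clock: 13.8
position: [0.4705, -0.0525, 0.2736]
tool_rot: [-3.141, -0.0, 1.4]
force: [0.4, -1.6, -1.8]
grip_width: 0.0189
finger_force: 72.0
clock: 14.3
position: [0.4707, -0.0527, 0.2372]
tool_rot: [3.141, 0.0, 1.4]
force: [-1.1, -4.7, 4.4]
grip_width: 0.0188
finger_force: 72.0
clock: 14.8
position: [0.4705, -0.0522, 0.2009]
tool_rot: [-3.142, -0.0, 1.4]
force: [-1.3, -4.4, 3.7]
grip_width: 0.0189
finger_force: 70.5
```

```bash
python3 -m creep '[[0,0,0.12,0,0],[0,0,0.24,0,0],[0,0,0.36,0,0],[0,0,0.42,0,0]]';python3 -m creep '[[0,0,0.05,0,0],[0,0,0.08,0,0]]'
```

```text
clock: 15.3
position: [0.4704, -0.0522, 0.1758]
tool_rot: [-3.141, -0.0, 1.401]
force: [-0.6, -3.3, 3.1]
grip_width: 0.0195
finger_force: 70.3
clock: 15.55
position: [0.4705, -0.0523, 0.1714]
tool_rot: [-3.142, 0.0, 1.4]
force: [-0.6, -2.3, 2.1]
grip_width: 0.0189
finger_force: 70.2
```

```bash
python3 -m creep '[[0,0,0.03,0,0],[0,0,0.05,0,0]]';python3 -m creep '[[0,0,0.03,0,0],[0,0,0.05,0,0]]'
python3 - <<'E'
from h import *
f=grab_frame('top');g=grab_frame('side')
cv2.imwrite('pics/c7.png',np.hstack([cv2.resize(g[90:270,240:420],(400,400)),cv2.resize(f[90:290,200:400],(400,400))]))
E
```

```text
clock: 15.8
position: [0.4706, -0.0531, 0.1693]
tool_rot: [3.141, 0.002, 1.4]
force: [-8.1, -9.9, 27.9]
grip_width: 0.0196
finger_force: 74.7
clock: 16.05
position: [0.4705, -0.054, 0.1664]
tool_rot: [3.141, 0.003, 1.399]
force: [-8.2, -17.4, 25.9]
grip_width: 0.0187
finger_force: 75.9
```

View pics/c7.png

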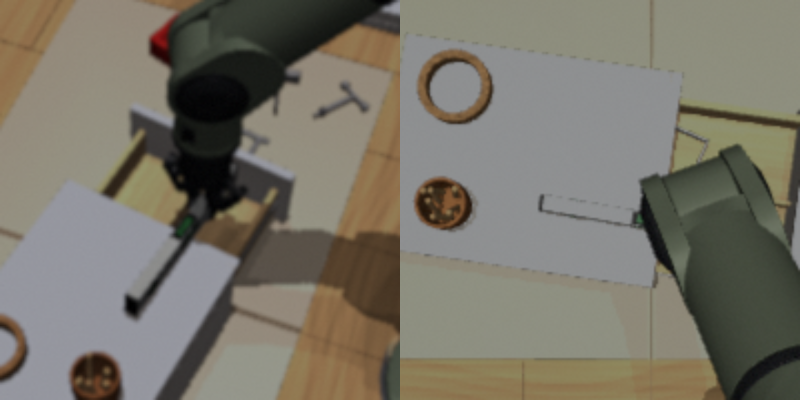

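The force jump at z = 0.169 matches the level lying flat on the top. I'll grip hard and lift.

```bash
python3 -m creep '[[0,0,-0.05,0,0],[0,0,-0.05,0,0],[0,0,-0.2,0,0],[0,0,-0.5,0,0],[0,0,-0.9,0,0]]' 120; python3 -m creep '[[0,0,-0.4,0,0],[0,0,-0.9,0,0],[0,0,-1.4,0,0],[0,0,-1.8,0,0],[0,0,-1.9,0,0]]';python3 -m creep '[[0,0,0,0,0],[0,0,0,0,0],[0,0,0,0,0],[0,0,0,0,0]]'
python3 - <<'E'
from h import *
f=grab_frame('top');g=grab_frame('side')
cv2.imwrite('pics/c8.png',np.hstack([cv2.resize(g[90:270,240:420],(400,400)),cv2.resize(f[90:290,200:400],(400,400))]))
# rear end-tip check: predicted pixel of top rear corner for tilts
p=np.array(status.observe()['position']); w=np.array([np.cos(1.403),np.sin(1.403)])
for th in(-10,0,10):
    t=np.radians(th); q=np.r_[p[:2]+w*.208*np.cos(t),p[2]+.025-.208*np.sin(t)]; print(th,proj('side',q).round(1),proj('top',q).round(1))
for c in('side','top'):
    for d in silhouettes(c,'level')[:1]: print(c,d['p'],[round(e*k) for e,k in zip(d['extent'],(640,400,640,400))])
E
```

```text
clock: 16.77
position: [0.4702, -0.052, 0.2201]
tool_rot: [-3.141, -0.0, 1.401]
force: [0.5, 0.0, -2.4]
grip_width: 0.0183
finger_force: 117.2
clock: 17.4
position: [0.4708, -0.052, 0.3348]
tool_rot: [3.14, -0.0, 1.401]
force: [0.2, -0.6, -3.1]
grip_width: 0.0183
finger_force: 117.2
clock: 17.9
position: [0.4704, -0.0522, 0.3331]
tool_rot: [-3.141, -0.0, 1.401]
force: [-0.1, 0.2, -2.5]
grip_width: 0.0182
finger_force: 117.2
-10 [[296.6 190.4]] [[259.1 184.3]]
0 [[296.3 198.4]] [[259.9 185.5]]
10 [[297.2 204.4]] [[263.2 187.1]]
side 0.74 [355, 115, 373, 128]
top 0.85 [258, 178, 322, 203]
```

View pics/c8.png

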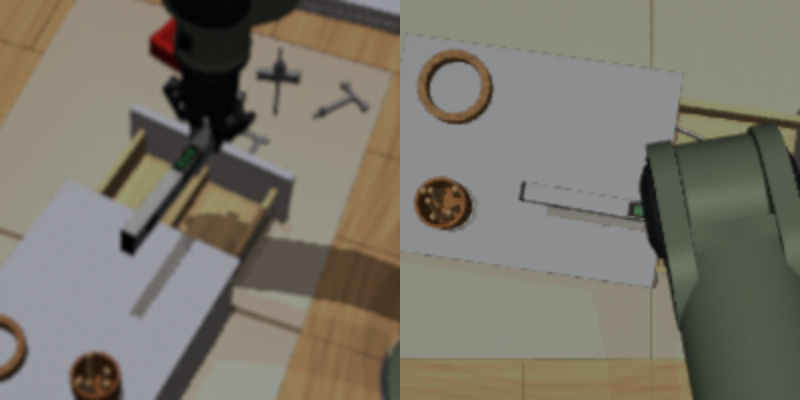

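The level is held in the air and horizontal: its rear top corner is at (297,196), against (296,198) predicted for 0°. The drawer is still open. Handing in.

```bash
python3 -c "
from workcell import *
print(bot.job_done())"
```

```text
the job is handed in; nothing more can be done
None
```

The job is handed in, with no verdict returned: the drawer is out to its stop, and the gripper holds the level still and horizontal (within about 2°), its underside about 16 cm above the unit's top.

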